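# Unlock the jar clamp and hold it open at the red clip

## Task

Open the spring jar clamp on the prep table and hold it open so that a colleague can set a jar in it: first turn its black lock knob clockwise (seen from above) until it clicks over to the unlocked end, then pull the slide out by its upright yellow tab until the black pointer lines up with the red clip (not the blue one) and keep it there. The slide springs back if let go, so finish while still holding the tab, with the pointer at the red clip. Leave both clips, the two lidded cups and the salt shaker where they are.

Things in the scene. Friction and masses are not known exactly. Their poses are not given: they have to be found in the camera images.
- clamp: Low aluminium jar clamp fixed to the table, plate 300 x 104 x 12 mm (x = -120 to +180). Origin on the table straight below the lock knob's axis; +x along the plate to the fixed rear jaw (58 mm high, from x = 150), -x = pull direction, z up. A grey bridge (60 x 64 mm, top z = 36) spans the slide at the origin and carries the knob. All x, y, z below: this frame, mm, slide and knob at 0.
- jaw: The spring-return slide: flat steel bar, moving jaw at its far end (54 mm high, near side at x = 110), yellow tab at its near end. Origin at the clamp's origin when home; it moves along the clamp's -x as it is pulled, up to 68 mm. The spring pulls it home: 4.5 N at home, rising 150 N/m (about 13 N at 55 mm), plus 1 N friction. With the knob locked a pin stops it after about 3 mm.
- tab_grip (a point): Point in the slide's upright yellow plastic tab, at z = 66 mm, 16 mm below its top. The tab is 12 mm thick along the pull direction, 44 mm wide, from z = 20 to 82 mm, centred at x = -95 mm when home; free on both sides (68 mm to the knob disc), only plate and slide (up to z = 27 mm) beneath. Axes as the clamp's.
- lock_knob (a joint): Lock knob. 0 = locked (its grip bar along the clamp's x), grows as it is turned clockwise seen from above, up to its stop at 1.2 rad = unlocked. A spring detent resists with up to about 0.13 N m, is passed at 0.6 rad and then pushes it on to about 1.1; let go short of 0.6 it springs back to about 0.1.
- knob_grip (a point): Point on the knob's axis in the black grip bar, at z = 66 mm; its x axis lies along the bar and turns with the knob. The bar is 44 mm long, 12 mm thick, from z = 40 to 76 mm, on a black disc of radius 21 mm whose top is at z = 42 mm.
- red_pointer (a point): Tip of the slide's thin black pointer on the red clip's (+y) side: at x = -35 mm when home, y = +34 mm, z = 22 mm; moves with the slide; axes as the clamp's.
- red_mark (a point): Middle of the red clip, at z = 26 mm: a red plastic block 10 mm long (along x), 14 mm wide, from z = 12 to 40 mm, on a thin steel rod along the plate's +y side. Its place along the rod varies: 29 to 55 mm from the pointer's home, towards -x. Axes as the clamp's.
- blue_mark (a point): Middle of the blue clip, the same kind, on the rod along the -y side; it marks another jar size and is not the one wanted.
- blue_lid_cup: Small deli cup with a blue lid, 86 x 78 x 59 mm, loose, about 0.17 m to the clamp's +y side; origin at the centre of its underside.
- salt: Glass salt shaker with a grey top, 44 x 44 x 90 mm, loose, about 0.17 m to the clamp's -y side; origin at the centre of its underside.
- clear_lid_cup: Small deli cup with a clear lid, 86 x 78 x 59 mm, loose, nearer the robot than the salt shaker; origin at the centre of its underside.

How it is judged:
By the outcome, as a careful person would: the job done as asked, in the order asked, and still so for the second after the job is handed in, while the arm keeps its last pose, push and grip.
It also fails if it takes over 48 s, if anything falls off the work surface, if the arm or the gripper's body presses on something with over 40 N, if the wrist force passes 120 N, or if a joint passes its speed limit or range.

## Robot

A 7-joint arm with a two-finger parallel gripper is mounted at the origin on a cart in front of the work surface, level with it; the furniture and walls round the work are solid. World frame = base frame: x ahead of the robot, y to its left, z up, the work surface at z = 0. Lengths are in mm, angles in rad, forces in N, time in s.
With the tool pointing down it reaches from about 400 to 875 mm from the base axis. Payload 4.4 kg.
Tool frame: the origin (TCP) lies on the centre line of the jaws, within the pads' length; the fingertips stand 19 mm ahead of it and the grasp point (between the pads) is the TCP; z points along the fingers, y is the line along which they close (so a half turn about z gives the same grasp; the last joint's range is limited). The gripper opens to 85 mm and grips with 20 to 120 N. Pads are 22 mm wide; open, the fingers measure 114 mm over their backs; the gripper's body (76 mm by 85 mm) begins 54 mm behind the grasp point. The pads swing forward as they close: fully open they stand 13 mm farther back than shut.
Start: joints at [-1.329, 0.628, 0.038, 1.517, -0.027, 0.996, -0.02], TCP at [196.901, 619.474, 215.013] pointing down, gripper open.
Joint ranges: [-3.06, 3.06], [-0.37, 2.12], [-1.25, 1.32], [0.18, 2.47], [-1.1, 4.24], [0.23, 1.98], [-2.94, 2.94]. Speed limits (rad/s): [2.57, 2.57, 3.14, 3.14, 3.14, 3.14, 3.14].

## Interface

Orientations are given as [roll, pitch, yaw] about the fixed x, y, z axes, in that order (R = Rz(yaw) Ry(pitch) Rx(roll)).
In Python, from cell import ctrl, viewer, silhouettes gives the robot as it stands.
- The arm moves only by the shell command python3 -m creep 'ROWS'. ROWS is JSON, a list of rows, each an object with "jaw": the gripper command: -1 is shut, 1 is fully open, values between are in proportion; "xyz": the shift along the tool's x, y, z in mm, a list of three; "angular": the turn, a rotation vector about the tool's x, y, z in rad, a list of three. In form: [{"jaw": jaw, "xyz": [tx, ty, tz], "angular": [rx, ry, rz]}, ...]. A call has 1 to 12 rows; each row is the pose to reach, as a shift and turn from the pose commanded when the call began, along the tool's axes at that moment; what a row does not reach only later rows make up. A row lasts 1/8 s, in which the tool goes at most 62.5 mm and 10.7 degrees, less where a joint would pass 70% of its speed; a pose out of reach is approached as far as the arm can. A call with a gripper value outside its range is refused whole. The fingers move at their own pace and stop on an object; the grip force is fixed at half the most. Time passes only in rows, so rows that repeat a pose let the fingers close. It gives the time, the measured TCP pose, the force, the opening and the grip force at its end, in the units of the state.
- ctrl.read_state(): the state, without advancing time (a new reading comes with each control period).
- viewer.get_image(name): name is "scene" or "top" or "wrist"; returns (picture, depth): 420x560x3 uint8, red, green, blue; 420x560 float32, mm along the optical axis (not along the pixel's ray), 0 where there is no reading.
- viewer.camera_model(name): a dict with "fx", "fy", "cx", "cy" (pixels), "T" (4x4, takes a point from camera to world coordinates). Camera axes: x right, y down, z forward; pixel columns grow to the right and rows downward; lengths in mm; the calibration is good to about 2 mm. The wrist camera is an equidistant fisheye: a pixel r from the principal point sees the ray r / f radians off the axis. A picture is of the moment at which its call begins: read the wrist's pose just before it. camera_model takes no time and is no camera call; for the wrist camera it gives the pose at the moment of the call.
- ctrl.finish_job(): hands the job in; it is judged then, once.
Trained networks look in the newest picture that a camera, given by its name, has taken for a name from the list of things; names that differ only in an ending like _2 or _b are one class to them, and where a whole thing is asked for, a point or a joint stands for the part that bears it (a point fixed in the world has none). Each returns a list of dicts, best first, with "score" (0 to 1); they miss things now and then, are a little off and sometimes report something else, mostly with a low value. They report only what shows in the picture. A call takes as long as a camera call.
- silhouettes(camera, target): "pixels" (420x560 bool, what is visible of it) and "xy" ([column, row] in pixels, amid what is visible of it).
The state is a dict: "clock": time; "qpos": joint angles; "qd": joint speeds; "tau": joint torques, N m; "eef_pos": TCP position; "tool_rot": TCP orientation; "force": force on the tool from outside, world axes, zero at the start; "torque": the same for the moment, N m; "width": finger opening in mm; "gripper_force": force on a finger pad.
Only numpy, scipy, OpenCV 4.12 (cv2) and the standard library are available. Lean on these libraries where they do the work, as an engineer would, in place of code of your own. Each camera call takes 0.05 s, during which the arm holds its last target. There are 200 camera calls.

## Working session

There is one attempt and no reset: what is moved stays moved. The work goes in short steps, Python scripts to look and compute and a shell command to move; the robot and the scene stay as the last step left them, time stands still between calls to the robot, and variables do not carry over. Pictures are saved under pics/ and viewed, at most 10 in all, crops included, and the job is handed in when it is done.

```bash
mkdir -p pics; cat > h.py <<'E'
import numpy as np, cv2
from cell import ctrl, viewer, silhouettes
def pts(name, mask, depth):
    m=viewer.camera_model(name); v,u=np.nonzero(mask&(depth>0)); d=depth[v,u]
    p=np.c_[(u-m['cx'])/m['fx']*d,(v-m['cy'])/m['fy']*d,d,np.ones(len(d))]
    return (p@np.array(m['T']).T)[:,:3]
E
python3 - <<'E'
from h import *
s=ctrl.read_state(); print({k:np.round(s[k],3) for k in('clock','eef_pos','tool_rot','force','width')})
ims=[]
for c in('scene','top'):
    im,d=viewer.get_image(c); cv2.imwrite(f'pics/{c}0.png',im[:,:,::-1])
    for t in('clamp','jaw','tab_grip','lock_knob','knob_grip','red_mark','blue_mark','red_pointer','salt','clear_lid_cup','blue_lid_cup'):
        for r in silhouettes(c,t)[:1]:
            p=pts(c,r['pixels'],d); 
            if len(p): print(c,t,round(r['score'],2),np.round(r['xy']),len(p),np.round(np.median(p,0)),np.round(np.percentile(p,3,0)),np.round(np.percentile(p,97,0)))
E
```

```text
{'clock': np.float64(0.0), 'eef_pos': array([196.673, 618.851, 214.081]), 'tool_rot': array([-3.14 ,  0.   ,  2.834]), 'force': array([-0.493, -0.666, -0.428]), 'width': np.float64(85.45)}
scene clamp 0.88 [340. 258.] 7662 [ 595. -179.   21.] [ 469. -217.    7.] [ 749. -119.   75.]
scene jaw 0.65 [351. 249.] 2678 [ 639. -170.   25.] [ 479. -198.   16.] [ 713. -128.   81.]
scene tab_grip 0.81 [352. 249.] 2629 [ 637. -169.   25.] [ 479. -198.   17.] [ 713. -128.   81.]
scene lock_knob 0.91 [331. 250.] 486 [ 580. -171.   57.] [ 561. -183.   39.] [ 602. -160.   78.]
scene knob_grip 0.86 [331. 255.] 466 [ 579. -171.   58.] [ 561. -183.   39.] [ 601. -161.   78.]
scene blue_mark 0.43 [318. 294.] 98 [ 515. -214.   30.] [ 511. -218.   15.] [ 525. -207.   43.]
scene red_pointer 0.74 [351. 251.] 2569 [ 637. -170.   25.] [ 479. -198.   17.] [ 712. -130.   81.]
scene salt 0.6 [420. 297.] 907 [ 635. -334.   55.] [ 626. -346.    8.] [ 655. -315.   89.]
scene clear_lid_cup 0.89 [373. 347.] 2107 [ 508. -356.   57.] [ 479. -387.   12.] [ 546. -319.   60.]
scene blue_lid_cup 0.93 [284. 193.] 1282 [599
[... 283 characters left out ...]
[ 485. -191.   16.] [ 716. -128.   83.]
top lock_knob 0.66 [330. 219.] 275 [ 583. -163.   47.] [ 564. -182.   40.] [ 601. -149.   79.]
top knob_grip 0.56 [330. 218.] 275 [ 583. -163.   47.] [ 564. -182.   40.] [ 601. -149.   79.]
top red_mark 0.66 [327. 193.] 1899 [ 641. -164.   23.] [ 485. -192.   14.] [ 716. -127.   83.]
top red_pointer 0.97 [328. 191.] 1663 [ 641. -164.   23.] [ 487. -188.   18.] [ 713. -131.   83.]
top salt 0.83 [400. 189.] 425 [ 644. -318.   72.] [ 628. -340.    8.] [ 663. -306.   91.]
top clear_lid_cup 0.6 [416. 248.] 1049 [ 516. -352.   58.] [ 482. -386.   55.] [ 549. -317.   62.]
top blue_lid_cup 0.63 [249. 206.] 948 [605.   6.  58.] [573. -29.  55.] [636.  39.  62.]
```

```bash
python3 - <<'E'
from h import *
a=cv2.imread('pics/top0.png')[110:310,230:450]; b=cv2.imread('pics/scene0.png')[150:400,240:480]
cv2.imwrite('pics/c0.png',np.hstack([cv2.resize(a,(400,364)),cv2.resize(b,(349,364))]))
P={}
for c in('scene','top'):
    im,d=viewer.get_image(c); A=np.ones(d.shape,bool)&(d>0); p=pts(c,A,d); rgb=im[A].astype(int); hsv=cv2.cvtColor(im,cv2.COLOR_RGB2HSV)[A].astype(int)
    roi=(p[:,0]>420)&(p[:,0]<800)&(p[:,1]>-240)&(p[:,1]<-90)
    H,S,V=hsv.T
    def rep(n,m):
        q=p[m&roi]
        if len(q): print(c,n,len(q),*[np.round(f,1) for f in (q.mean(0),np.percentile(q,4,0),np.percentile(q,96,0))])
    z=p[:,2]
    rep('yellow',(H>18)&(H<35)&(S>120)&(z>50)&(z<90)); rep('yeltop',(H>18)&(H<35)&(S>120)&(z>78)&(z<90))
    rep('red',((H<8)|(H>172))&(S>130)&(z>12)&(z<48)); rep('redtop',((H<8)|(H>172))&(S>130)&(z>36)&(z<45))
    rep('blue',(H>95)&(H<125)&(S>130)&(z>36)&(z<45)); 
    rep('knobtop',(z>68)&(z<82)&(V<90)&(abs(p[:,0]-583)<45))
    q=p[roi&(z>68)&(z<82)&(V<90)&(abs(p[:,0]-583)<45)][:,:2]
    if len(q)>5: print('bar ang',cv2.minAreaRect(q.astype(np.float32)), cv2.fitLine(q.astype(np.float32),2,0,.01,.01).ravel())
    r=silhouettes(c,'clamp')[0]; q=pts(c,r['pixels'],d); q=q[(q[:,2]<16)&(q[:,2]>7)]
    print('plate',cv2.minAreaRect(q[:,:2].astype(np.float32)))
E
```

```text
scene yellow 310 [ 485.2 -174.5   71.2] [ 481.8 -191.9   51.6] [ 491.2 -153.7   83. ]
scene yeltop 131 [ 487.  -172.6   81.2] [ 482.3 -190.7   78.4] [ 492.2 -153.5   83.7]
scene blue 27 [ 515.3 -211.9   39.7] [ 512.1 -215.9   36.5] [ 519.5 -208.2   42.3]
scene knobtop 140 [ 579.  -167.7   74.3] [ 561.9 -172.2   68.8] [ 600.3 -161.3   77.7]
bar ang ((581.3380737304688, -165.55099487304688), (41.57579040527344, 13.344115257263184), 2.6782772541046143) [ 9.9991190e-01 -1.3271706e-02  5.7898138e+02 -1.6771732e+02]
plate ((612.3877563476562, -164.90570068359375), (300.2975769042969, 105.06229400634766), 2.5945961475372314)
top yellow 123 [ 489.7 -168.    80.8] [ 484.7 -187.2   64.2] [ 495.1 -149.8   85.3]
top yeltop 108 [ 489.3 -169.2   82.6] [ 484.7 -187.2   79.2] [ 495.1 -150.5   85.4]
top red 16 [ 506.8 -127.3   41.3] [ 503.9 -131.6   36.9] [ 510.5 -123.1   43.9]
top redtop 16 [ 506.8 -127.3   41.3] [ 503.9 -131.6   36.9] [ 510.5 -123.1   43.9]
top blue 12 [ 517.5 -209.7   40.7] [ 515.3 -213.1   37.3] [ 519.7 -206.5   42.8]
top knobtop 109 [ 582.6 -165.4   76.1] [ 564.4 -171.6   72.5] [ 604.1 -159.5   78.9]
bar ang ((583.5986938476562, -165.89039611816406), (42.879390716552734, 12.023898124694824), 3.5970981121063232) [ 9.9662203e-01  8.2125068e-02  5.8263177e+02 -1.6537129e+02]
plate ((613.0772094726562, -164.40234375), (298.1997985839844, 104.49327850341797), 3.1762468814849854)
```

View pics/c0.png

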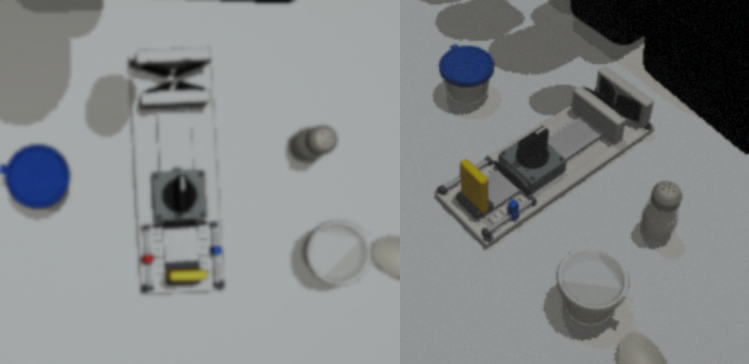

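The pictures show the clamp at about (582.5, -166) with a yaw of about 0.05 rad. The tab is at the near end, at (185,275) in the top half. The red clip is on the left at (148,258) and the blue one on the right at (216,250). From the top view, red is about 39 mm from the pointer's home, which is within its range. I'll move over the knob by way of (530, 250).

```bash
python3 -m creep '[{"jaw":0.2,"xyz":[-54,-31,0],"angular":[0,0,0]},{"jaw":0.2,"xyz":[-108,-63,0],"angular":[0,0,0]},{"jaw":0.2,"xyz":[-160,-94,0],"angular":[0,0,-0.1]},{"jaw":0.2,"xyz":[-214,-125,0],"angular":[0,0,-0.2]},{"jaw":0.2,"xyz":[-268,-157,0],"angular":[0,0,-0.3]},{"jaw":0.2,"xyz":[-322,-188,0],"angular":[0,0,-0.36]},{"jaw":0.2,"xyz":[-375,-220,0],"angular":[0,0,-0.36]},{"jaw":0.2,"xyz":[-429,-251,0],"angular":[0,0,-0.36]},{"jaw":0.2,"xyz":[-454,-305,10],"angular":[0,0,-0.36]},{"jaw":0.2,"xyz":[-480,-360,20],"angular":[0,0,-0.36]},{"jaw":0.2,"xyz":[-505,-414,30],"angular":[0,0,-0.36]},{"jaw":0.2,"xyz":[-530,-468,40],"angular":[0,0,-0.36]}]'; python3 -c "
from h import *
s=ctrl.read_state(); print(s['clock'],np.round(s['qpos'],2),np.round(s['eef_pos']),np.round(s['tool_rot'],3),np.round(s['width']))"
```

```text
clock: 2.9
eef_pos: [560.6, 11.0, 174.9]
tool_rot: [3.142, 0.001, -3.089]
force: [0.3, -0.0, 0.3]
width: 51.7
gripper_force: 0.0
2.9 [-0.04  0.55 -0.05  1.81  0.03  0.78  1.52] [561.  11. 175.] [ 3.142e+00  1.000e-03 -3.089e+00] 52.0
```

```bash
python3 -m creep '[{"jaw":0.2,"xyz":[-4,-55,12],"angular":[0,0,0]},{"jaw":0.2,"xyz":[-8,-110,24],"angular":[0,0,0]},{"jaw":0.2,"xyz":[-13,-160,35],"angular":[0,0,0]},{"jaw":0.2,"xyz":[-13,-178,35],"angular":[0,0,0]},{"jaw":0.2,"xyz":[-13,-178,35],"angular":[0,0,0]}]'; cat >> h.py <<'E'
def fish(im,d):
    "world points of every wrist pixel with depth"
    m=viewer.camera_model('wrist'); v,u=np.nonzero(d>0); x=(u-m['cx'])/m['fx']; y=(v-m['cy'])/m['fy']; t=np.hypot(x,y)+1e-9
    ok=t<1.4; u,v,x,y,t=u[ok],v[ok],x[ok],y[ok],t[ok]; z=d[v,u]; k=np.tan(t)/t*z
    p=np.c_[x*k,y*k,z,np.ones(len(z))]@np.array(m['T']).T
    return p[:,:3],cv2.cvtColor(im,cv2.COLOR_RGB2HSV)[v,u].astype(int)
O=np.array([582.5,-166.]); a=0.053
def clamp(p):
    q=p.copy(); e=p[:,:2]-O; q[:,0]=e@[np.cos(a),np.sin(a)]; q[:,1]=e@[-np.sin(a),np.cos(a)]; return q
def look(n):
    im,d=viewer.get_image('wrist'); cv2.imwrite(f'pics/{n}.png',im[:,:,::-1]); p,h=fish(im,d); c=clamp(p); H,S,V=h.T; x,y,z=c.T
    roi=(abs(y)<60)&(x>-190)&(x<190)
    def rep(n,m):
        m=m&roi
        if m.sum()>5:
            q=c[m]; lo,hi=np.percentile(q,3,0),np.percentile(q,97,0); print(n,m.sum(),'clamp mid',np.round((lo+hi)/2,1),'lo',np.round(lo,1),'hi',np.round(hi,1)); return p[m]
    rep('yeltop',(H>18)&(H<35)&(S>120)&(z>76)&(z<90))
    rep('redtop',((H<8)|(H>172))&(S>130)&(z>34)&(z<46)); rep('red',((H<8)|(H>172))&(S>130)&(z>10)&(z<46))
    rep('bluetop',(H>95)&(H<125)&(S>130)&(z>34)&(z<46))
    q=rep('bar',(z>70)&(z<82)&(V<90)&(abs(x)<40)&(abs(y)<30))
    if q is not None: print('bar world',cv2.minAreaRect(q[:,:2].astype(np.float32)))
    rep('pointer',(z>17)&(z<30)&(V<60)&(y>27)&(y<36)&(x<-32)&(x>-95)); return im,d
E
python3 - <<'E'
from h import *
look('w1')
s=ctrl.read_state(); print(s['clock'],np.round(s['eef_pos'],1),np.round(s['tool_rot'],3))
E
```

```text
clock: 3.52
eef_pos: [582.3, -165.3, 140.0]
tool_rot: [-3.142, -0.0, -3.092]
force: [-0.3, 0.3, -0.1]
width: 51.3
gripper_force: 0.0
yeltop 1062 clamp mid [-91.9   2.   80.6] lo [-97.4 -17.5  78.4] hi [-86.5  21.5  82.9]
redtop 131 clamp mid [-72.6  43.7  39.7] lo [-76.6  39.3  38.4] hi [-68.5  48.1  41. ]
red 159 clamp mid [-72.6  43.   32.5] lo [-76.6  37.9  24.1] hi [-68.5  48.1  41. ]
bluetop 118 clamp mid [-66.1 -39.3  39.7] lo [-70.1 -43.3  38.3] hi [-62.  -35.3  41.1]
bar 827 clamp mid [ 1.3  2.5 75. ] lo [-18.5  -3.   73. ] hi [21.1  7.9 77. ]
bar world ((584.556884765625, -163.65536499023438), (42.659393310546875, 11.469635963439941), 3.3615429401397705)
pointer 27 clamp mid [-33.   31.5  23.1] lo [-33.9  27.6  22.2] hi [-32.1  35.4  24. ]
3.575 [ 582.6 -163.   140.2] [ 3.14   0.    -3.089]
```

View pics/w1.png

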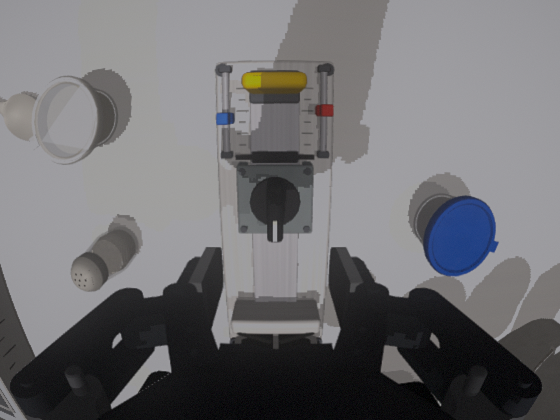

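The bar is at (275,215), straight between the fingers, and its yaw matches the tool's. I'll go down to z = 66 and grip it.

```bash
python3 -m creep '[{"jaw":0.2,"xyz":[-1,-1,25],"angular":[0,0,0]},{"jaw":0.2,"xyz":[-1,-1,50],"angular":[0,0,0]},{"jaw":0.2,"xyz":[-1,-1,74],"angular":[0,0,0]},{"jaw":0.2,"xyz":[-1,-1,74],"angular":[0,0,0]},{"jaw":-1,"xyz":[-1,-1,74],"angular":[0,0,0]},{"jaw":-1,"xyz":[-1,-1,74],"angular":[0,0,0]},{"jaw":-1,"xyz":[-1,-1,74],"angular":[0,0,0]},{"jaw":-1,"xyz":[-1,-1,74],"angular":[0,0,0]},{"jaw":-1,"xyz":[-1,-1,74],"angular":[0,0,0]}]'
```

```text
clock: 4.7
eef_pos: [583.6, -165.2, 66.1]
tool_rot: [-3.142, 0.0, -3.09]
force: [-0.2, -0.3, 0.3]
width: 0.2
gripper_force: 0.0
```

Width 0.2 means the bar isn't between the pads, so I'll look before going on.

```bash
python3 - <<'E'
from h import *
s=ctrl.read_state(); print(s['clock'],np.round(s['eef_pos'],1),s['width'],s['gripper_force'])
look('w2'); im,d=viewer.get_image('scene'); im2=cv2.imread('pics/w2.png')
cv2.imwrite('pics/c2.png',np.hstack([cv2.resize(im[150:350,240:460,::-1],(440,400)),cv2.resize(im2,(360,270))if 0 else cv2.copyMakeBorder(cv2.resize(im2,(360,270)),0,130,0,0,0)]))
s=ctrl.read_state(); print(s['clock'],np.round(s['eef_pos'],1),s['width'],s['gripper_force'])
E
```

```text
4.7 [ 583.6 -165.2   66.1] 0.22895322184256645 0.0
yeltop 2374 clamp mid [-92.2   0.1  80.3] lo [-97.4 -19.4  77.9] hi [-86.9  19.5  82.6]
redtop 250 clamp mid [-73.   41.5  39.3] lo [-77.2  37.2  38. ] hi [-68.9  45.8  40.6]
red 322 clamp mid [-73.   40.5  31.8] lo [-77.2  35.2  22.9] hi [-68.8  45.8  40.6]
bluetop 230 clamp mid [-66.6 -41.7  39.6] lo [-70.7 -46.   38.2] hi [-62.5 -37.5  40.9]
bar 736 clamp mid [-12.5   0.1  74.1] lo [-19.6  -5.4  71.6] hi [-5.4  5.6 76.6]
bar world ((570.2315673828125, -166.54449462890625), (15.691232681274414, 12.090346336364746), 3.4132590293884277)
pointer 51 clamp mid [-33.6  30.4  22. ] lo [-34.8  27.1  20.7] hi [-32.3  33.7  23.2]
4.8 [ 583.5 -165.2   66. ] -0.3217102795761534 0.0
```

View pics/c2.png

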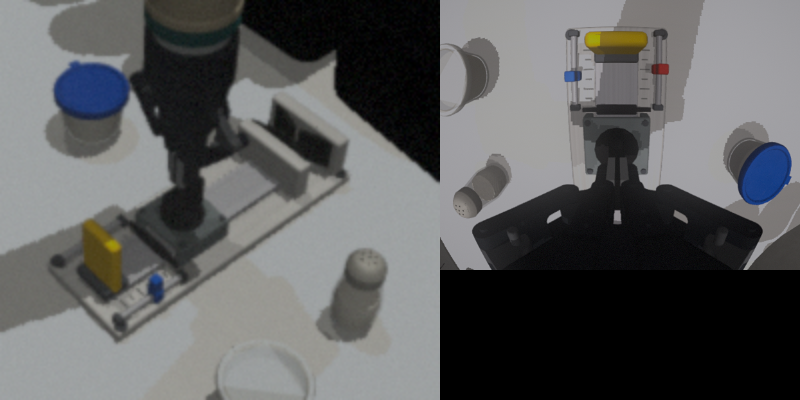

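The picture shows the fingers closed around the bar with a gap left between them, so the width reading looks doubtful. I'll turn part of the way and check the torque and picture.

```bash
python3 -m creep '[{"jaw":-1,"xyz":[0,0,0],"angular":[0,0,0.12]},{"jaw":-1,"xyz":[0,0,0],"angular":[0,0,0.24]},{"jaw":-1,"xyz":[0,0,0],"angular":[0,0,0.36]},{"jaw":-1,"xyz":[0,0,0],"angular":[0,0,0.45]},{"jaw":-1,"xyz":[0,0,0],"angular":[0,0,0.45]}]'
python3 - <<'E'
from h import *
s=ctrl.read_state(); print(s['clock'],np.round(s['eef_pos'],1),np.round(s['torque'],3),s['width'],s['gripper_force'],np.round(s['tool_rot'],3))
look('w3'); im2=cv2.imread('pics/w3.png')
cv2.imwrite('pics/c3.png',im2[80:400,120:440])
E
```

```text
clock: 5.42
eef_pos: [583.5, -165.0, 65.9]
tool_rot: [-3.141, -0.0, 2.745]
force: [-0.2, -0.4, 0.1]
width: -0.3
gripper_force: 0.0
5.425 [ 583.5 -165.    65.9] [-0.006  0.041  0.048] -0.2826768168690324 0.0 [-3.141 -0.     2.745]
yeltop 2251 clamp mid [-91.9   0.7  80.1] lo [-97.2 -18.7  77.6] hi [-86.7  20.2  82.6]
redtop 282 clamp mid [-72.8  41.8  39.4] lo [-77.2  37.2  38. ] hi [-68.4  46.3  40.7]
red 335 clamp mid [-72.7  41.3  32.6] lo [-77.1  36.   24.6] hi [-68.4  46.6  40.7]
bluetop 200 clamp mid [-66.2 -41.6  39.6] lo [-70.3 -45.7  38.3] hi [-62.1 -37.4  41. ]
bar 725 clamp mid [-11.9   0.5  73.8] lo [-19.4  -5.1  71.1] hi [-4.5  6.  76.6]
bar world ((572.16748046875, -166.540283203125), (18.759973526000977, 12.27364730834961), 3.522768020629883)
pointer 48 clamp mid [-33.3  30.3  22.1] lo [-34.6  27.3  20.8] hi [-32.1  33.2  23.4]
```

View pics/c3.png

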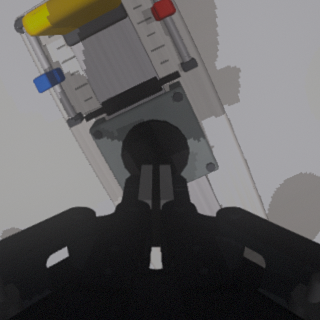

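```bash
python3 - <<'E'
from h import *
im,d=viewer.get_image('wrist'); m=viewer.camera_model('wrist'); print(np.round(m['T'],2).tolist(),m['fx'])
def w(u,v):
    x,y=(u-m['cx'])/m['fx'],(v-m['cy'])/m['fy'];t=np.hypot(x,y)+1e-9;k=np.tan(t)/t*d[v,u]
    return np.round((np.array(m['T'])@[x*k,y*k,d[v,u],1])[:3])
for v in range(190,360,14): print(v,[(u,*w(u,v).astype(int),int(im[v,u].sum())) for u in(250,264,276,290,304)])
im,d=viewer.get_image('scene'); p=pts('scene',d>0,d); r=p[(abs(p[:,0]-583)<35)&(abs(p[:,1]+165)<35)]
for z in range(38,120,8): q=r[(r[:,2]>=z)&(r[:,2]<z+8)]; print(z,len(q),*( [np.round(q.min(0)),np.round(q.max(0))] if len(q) else []))
E
```

```text
[[0.38, 0.89, 0.26, 519.28], [0.92, -0.37, -0.11, -137.98], [0.0, 0.28, -0.96, 224.54], [0.0, 0.0, 0.0, 1.0]] 325.19226210127806
190 [(250, np.int64(556), np.int64(-170), np.int64(34), 175), (264, np.int64(559), np.int64(-162), np.int64(36), 214), (276, np.int64(561), np.int64(-155), np.int64(36), 211), (290, np.int64(564), np.int64(-147), np.int64(37), 223), (304, np.int64(568), np.int64(-140), np.int64(36), 223)]
204 [(250, np.int64(563), np.int64(-173), np.int64(36), 187), (264, np.int64(563), np.int64(-163), np.int64(50), 70), (276, np.int64(568), np.int64(-158), np.int64(42), 84), (290, np.int64(572), np.int64(-150), np.int64(40), 82), (304, np.int64(576), np.int64(-143), np.int64(37), 233)]
218 [(250, np.int64(564), np.int64(-171), np.int64(63), 87), (264, np.int64(564), np.int64(-162), np.int64(74), 74), (276, np.int64(574), np.int64(-160), np.int64(47), 70), (290, np.int64(579), np.int64(-153), np.int64(42), 90), (304, np.int64(582), np.int64(-146), np.int64(41), 101)]
232 [(250, np.int64(567), np.int64(-171), np.int64(75), 105), (264, np.int64(570), np.int64(-165), np.int64(
[... 2601 characters left out ...]
 np.int64(161), 39), (276, np.int64(574), np.int64(-161), np.int64(161), 55), (290, np.int64(575), np.int64(-157), np.int64(162), 50), (304, np.int64(571), np.int64(-152), np.int64(168), 55)]
38 194 [ 554. -198.   38.] [ 610. -139.   46.]
46 59 [ 561. -174.   46.] [ 604. -162.   54.]
54 62 [ 561. -173.   54.] [ 603. -161.   62.]
62 60 [ 561. -173.   62.] [ 607. -161.   70.]
70 113 [ 561. -173.   70.] [ 605. -160.   78.]
78 9 [ 562. -175.   78.] [ 602. -165.   86.]
86 26 [ 570. -179.   87.] [ 592. -157.   94.]
94 40 [ 571. -178.   94.] [ 590. -156.  102.]
102 45 [ 570. -180.  102.] [ 589. -156.  110.]
110 13 [ 570. -179.  110.] [ 582. -155.  118.]
118 6 [ 568. -169.  119.] [ 577. -150.  125.]
```

Both cameras put the shut fingertips at z ≈ 86, about 10 mm above the bar. The fingertips are therefore about 38 mm higher than the stated TCP geometry says, and the knob hasn't moved. I'll go by the measured tip height: realign, open, go 32 mm lower and grip again.

```bash
python3 -m creep '[{"jaw":0.2,"xyz":[0,0,0],"angular":[0,0,-0.15]},{"jaw":0.2,"xyz":[0,0,0],"angular":[0,0,-0.3]},{"jaw":0.2,"xyz":[0,0,0],"angular":[0,0,-0.45]},{"jaw":0.2,"xyz":[0,0,0],"angular":[0,0,-0.45]},{"jaw":0.2,"xyz":[0,0,10],"angular":[0,0,-0.45]},{"jaw":0.2,"xyz":[0,0,20],"angular":[0,0,-0.45]},{"jaw":0.2,"xyz":[0,0,32],"angular":[0,0,-0.45]},{"jaw":-1,"xyz":[0,0,32],"angular":[0,0,-0.45]},{"jaw":-1,"xyz":[0,0,32],"angular":[0,0,-0.45]},{"jaw":-1,"xyz":[0,0,32],"angular":[0,0,-0.45]},{"jaw":-1,"xyz":[0,0,32],"angular":[0,0,-0.45]}]'
```

```text
clock: 6.95
eef_pos: [583.7, -165.9, 34.2]
tool_rot: [-3.141, 0.001, -3.09]
force: [0.5, -1.4, -2.2]
width: 10.9
gripper_force: 59.3
```

Gripped at 11 mm with 59 N. Now I'll turn the knob clockwise to the end.

```bash
python3 -m creep '[{"jaw":-1,"xyz":[0,0,0],"angular":[0,0,0.13]},{"jaw":-1,"xyz":[0,0,0],"angular":[0,0,0.26]},{"jaw":-1,"xyz":[0,0,0],"angular":[0,0,0.39]},{"jaw":-1,"xyz":[0,0,0],"angular":[0,0,0.52]},{"jaw":-1,"xyz":[0,0,0],"angular":[0,0,0.65]},{"jaw":-1,"xyz":[0,0,0],"angular":[0,0,0.78]},{"jaw":-1,"xyz":[0,0,0],"angular":[0,0,0.91]},{"jaw":-1,"xyz":[0,0,0],"angular":[0,0,1.04]},{"jaw":-1,"xyz":[0,0,0],"angular":[0,0,1.15]},{"jaw":-1,"xyz":[0,0,0],"angular":[0,0,1.17]},{"jaw":-1,"xyz":[0,0,0],"angular":[0,0,1.17]}]'
```

```text
clock: 8.32
eef_pos: [584.2, -165.1, 34.2]
tool_rot: [3.14, 0.001, 2.025]
force: [1.4, -1.3, -2.7]
width: 10.9
gripper_force: 59.5
```

```bash
python3 -m creep '[{"jaw":0.2,"xyz":[0,0,0],"angular":[0,0,0]},{"jaw":0.2,"xyz":[0,0,0],"angular":[0,0,0]},{"jaw":0.2,"xyz":[0,0,-33],"angular":[0,0,0]},{"jaw":0.2,"xyz":[0,0,-70],"angular":[0,0,0]},{"jaw":0.2,"xyz":[12,-29,-70],"angular":[0,0,0.13]},{"jaw":0.2,"xyz":[25,-59,-70],"angular":[0,0,0.27]},{"jaw":0.2,"xyz":[37,-88,-70],"angular":[0,0,0.4]},{"jaw":0.2,"xyz":[37,-88,-70],"angular":[0,0,0.4]}]'
python3 - <<'E'
from h import *
look('w4')
im,d=viewer.get_image('top'); cv2.imwrite('pics/t4.png',im[:,:,::-1])
E
```

```text
clock: 9.32
eef_pos: [485.3, -170.2, 104.1]
tool_rot: [-3.139, -0.001, 1.622]
force: [1.8, -0.3, -0.0]
width: 51.4
gripper_force: 0.0
yeltop 1215 clamp mid [-90.2   1.2  80.6] lo [-95.4 -18.4  78.4] hi [-84.9  20.8  82.8]
redtop 173 clamp mid [-70.7  42.3  39.6] lo [-74.9  38.2  38.2] hi [-66.5  46.5  41. ]
red 199 clamp mid [-70.7  43.1  33. ] lo [-74.9  38.2  24.9] hi [-66.5  48.   41. ]
bluetop 110 clamp mid [-64.1 -41.1  40. ] lo [-68.  -44.8  38.8] hi [-60.2 -37.4  41.2]
bar 940 clamp mid [ 3.1  1.6 74. ] lo [ -7.3 -17.4  71. ] hi [13.5 20.6 77. ]
bar world ((586.726318359375, -164.8830108642578), (12.50483512878418, 43.50422286987305), 26.06679916381836)
pointer 11 clamp mid [-32.2  29.1  20.9] lo [-32.3  27.2  18.7] hi [-32.   31.1  23. ]
```

View pics/w4.png

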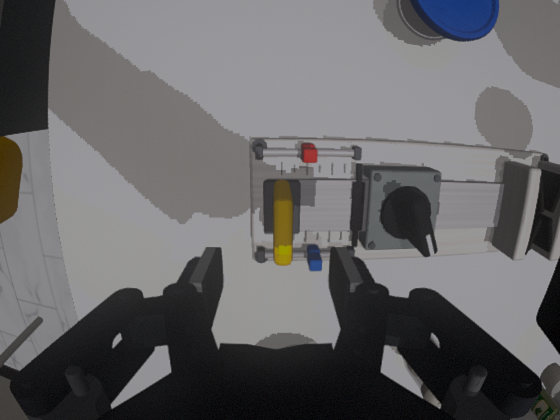

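The knob bar now points to (430,245), about 1.15 rad round, so it is unlocked. The tab at (284,220) lies along the gap between the fingers. I'll go down and grip it.

```bash
python3 -m creep '[{"jaw":0.2,"xyz":[0,0,22],"angular":[0,0,0]},{"jaw":0.2,"xyz":[0,0,44],"angular":[0,0,0]},{"jaw":0.2,"xyz":[0,0,67],"angular":[0,0,0]},{"jaw":0.2,"xyz":[0,0,67],"angular":[0,0,0]},{"jaw":-1,"xyz":[0,0,67],"angular":[0,0,0]},{"jaw":-1,"xyz":[0,0,67],"angular":[0,0,0]},{"jaw":-1,"xyz":[0,0,67],"angular":[0,0,0]},{"jaw":-1,"xyz":[0,0,67],"angular":[0,0,0]}]'
python3 - <<'E'
from h import *
look('w5')
E
```

```text
clock: 10.42
eef_pos: [489.7, -170.5, 38.0]
tool_rot: [3.139, 0.001, 1.624]
force: [2.2, 0.9, 4.9]
width: 11.0
gripper_force: 59.5
yeltop 2450 clamp mid [-92.6   1.9  80.2] lo [-97.9 -17.4  78. ] hi [-87.2  21.1  82.5]
redtop 351 clamp mid [-73.   42.4  39.5] lo [-77.4  38.   38.3] hi [-68.6  46.8  40.7]
red 406 clamp mid [-73.   43.2  32.7] lo [-77.4  38.1  24.6] hi [-68.7  48.4  40.7]
bar 1540 clamp mid [-0.1  1.8 73.6] lo [ -9.9 -17.1  70.5] hi [ 9.7 20.7 76.6]
bar world ((583.8885498046875, -164.6814422607422), (12.437932968139648, 43.05074691772461), 26.40393829345703)
pointer 74 clamp mid [-33.6  30.6  21.2] lo [-34.9  27.2  18.7] hi [-32.3  33.9  23.8]
```

Gripped at 11 mm with 59 N. I'll pull 37 mm, then compare the pointer with the red clip.

```bash
python3 -m creep '[{"jaw":-1,"xyz":[0,-6,0],"angular":[0,0,0]},{"jaw":-1,"xyz":[0,-12,0],"angular":[0,0,0]},{"jaw":-1,"xyz":[0,-18,0],"angular":[0,0,0]},{"jaw":-1,"xyz":[0,-24,0],"angular":[0,0,0]},{"jaw":-1,"xyz":[0,-30,0],"angular":[0,0,0]},{"jaw":-1,"xyz":[0,-35,0],"angular":[0,0,0]},{"jaw":-1,"xyz":[0,-37,0],"angular":[0,0,0]},{"jaw":-1,"xyz":[0,-37,0],"angular":[0,0,0]},{"jaw":-1,"xyz":[0,-37,0],"angular":[0,0,0]}]'
python3 - <<'E'
from h import *
im,d=look('w6'); m=viewer.camera_model('wrist')
hs=cv2.cvtColor(im,cv2.COLOR_RGB2HSV); r=((hs[...,0]<8)|(hs[...,0]>172))&(hs[...,1]>130)
v,u=np.nonzero(r[:, 150:450]); u+=150; print(u.min(),u.max(),v.min(),v.max(),int(np.median(u)),int(np.median(v)))
cu,cv_=int(np.median(u)),int(np.median(v)); cr=im[cv_-40:cv_+60,cu-60:cu+70,::-1]; cv2.imwrite('pics/c6.png',cv2.resize(cr,None,fx=6,fy=6,interpolation=cv2.INTER_CUBIC)); print('crop origin',cu-60,cv_-40)
E
```

```text
clock: 11.6
eef_pos: [455.8, -172.4, 38.0]
tool_rot: [3.134, 0.002, 1.625]
force: [8.9, 1.1, 2.1]
width: 11.3
gripper_force: 59.1
yeltop 2449 clamp mid [-126.7    1.8   80.2] lo [-132.   -17.7   77.8] hi [-121.3   21.2   82.5]
redtop 314 clamp mid [-73.3  42.3  39.6] lo [-77.6  37.8  38.2] hi [-69.   46.7  40.9]
red 362 clamp mid [-73.3  42.9  32.8] lo [-77.6  37.7  24.7] hi [-69.   48.1  40.9]
bar 1236 clamp mid [-0.9  1.6 73.6] lo [-10.2 -17.3  70.5] hi [ 8.4 20.5 76.7]
bar world ((583.8674926757812, -165.0502166748047), (12.691170692443848, 44.719635009765625), 26.450342178344727)
pointer 81 clamp mid [-67.1  30.1  21.2] lo [-68.8  27.2  18.8] hi [-65.4  33.1  23.6]
151 432 156 419 378 172
crop origin 318 132
```

View pics/c6.png

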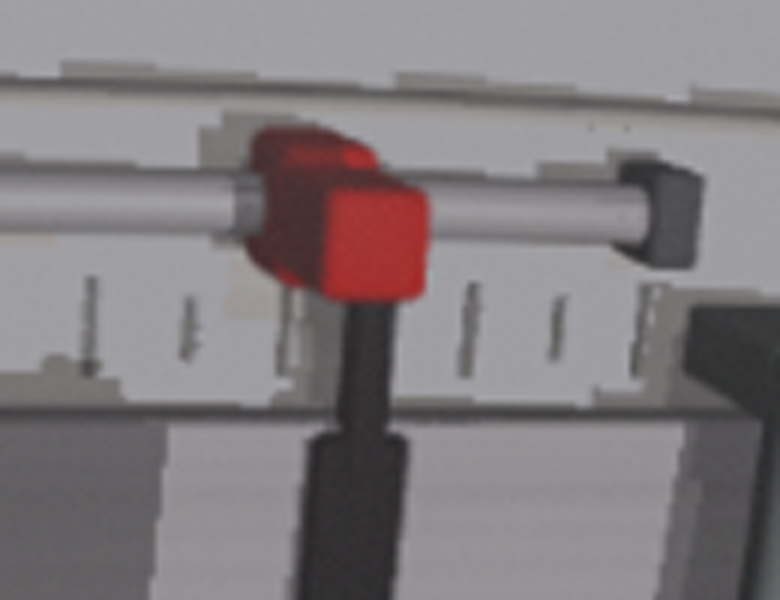

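The pointer ends just short of the red clip, about 6 mm nearer its home than the clip's middle. Earlier views gave a total pull of about 39.5 mm, against 34 mm now. I'll pull 6 mm more.

```bash
python3 -m creep '[{"jaw":-1,"xyz":[0,-3,0],"angular":[0,0,0]},{"jaw":-1,"xyz":[0,-6,0],"angular":[0,0,0]},{"jaw":-1,"xyz":[0,-6,0],"angular":[0,0,0]},{"jaw":-1,"xyz":[0,-6,0],"angular":[0,0,0]},{"jaw":-1,"xyz":[0,-6,0],"angular":[0,0,0]}]'
python3 - <<'E'
from h import *
look('w7');look('w7b')
im,d=viewer.get_image('wrist'); p,h=fish(im,d); c=clamp(p); H,S,V=h.T; x,y,z=c.T
red=((H<8)|(H>172))&(S>130)&(abs(x+73)<15)&(y>25)&(y<60)
for lo in(16,20,24,28,32,36): 
    m=red&(z>=lo)&(z<lo+4)
    if m.sum()>3: print(lo,m.sum(),np.round(c[m].min(0),1),np.round(c[m].max(0),1))
m=(z>17)&(z<30)&(V<60)&(y>27)&(y<37)&(x<-50)&(x>-95); print(np.round(c[m][:, :].mean(0),1),np.round(np.percentile(c[m],[3,97],axis=0),1))
cr=im[112:232,308:458,::-1]; cv2.imwrite('pics/c7.png',cv2.resize(cr,None,fx=5,fy=5,interpolation=cv2.INTER_CUBIC))
E
```

```text
clock: 12.28
eef_pos: [450.2, -172.7, 38.0]
tool_rot: [3.134, 0.002, 1.626]
force: [9.6, 1.9, 1.9]
width: 11.0
gripper_force: 59.1
yeltop 2452 clamp mid [-132.3    1.8   80.2] lo [-137.7  -17.5   77.8] hi [-126.9   21.2   82.5]
redtop 293 clamp mid [-73.4  42.2  39.5] lo [-77.6  37.8  38.3] hi [-69.1  46.6  40.8]
red 342 clamp mid [-73.3  42.9  32.7] lo [-77.6  37.7  24.7] hi [-69.1  48.2  40.8]
bar 1211 clamp mid [-0.3  1.4 73.5] lo [-10.  -17.7  70.4] hi [ 9.3 20.5 76.5]
bar world ((583.8314208984375, -164.85671997070312), (12.894783973693848, 44.350067138671875), 25.60424041748047)
pointer 93 clamp mid [-72.8  30.6  21. ] lo [-74.5  27.2  18.4] hi [-71.   33.9  23.6]
yeltop 2449 clamp mid [-132.3    1.8   80.2] lo [-137.7  -17.5   77.8] hi [-126.9   21.2   82.5]
redtop 296 clamp mid [-73.3  42.3  39.7] lo [-77.6  37.9  38.4] hi [-69.   46.6  41. ]
red 347 clamp mid [-73.3  42.9  32.8] lo [-77.6  37.7  24.7] hi [-69.   48.2  40.9]
bar 1208 clamp mid [-0.6  1.3 73.5] lo [-10.3 -17.8  70.5] hi [ 9.1 20.5 76.6]
bar world ((583.5776977539062, -165.05360412597656), (13.11840534210205, 43.88928985595703), 26.874603271484375)
pointer 93 clamp mid [-72.8  30.5  21. ] lo [-74.5  27.2  18.4] hi [-71.1  33.8  23.6]
20 5 [-76.4  35.5  23.2] [-69.7  48.1  24. ]
24 44 [-77.3  35.7  24.3] [-69.   48.9  26.7]
36 218 [-77.8  37.5  37.6] [-68.7  47.   40. ]
[-73.   30.4  22.1] [[-74.5  27.2  18.7]
 [-71.1  33.7  23.6]]
```

View pics/c7.png

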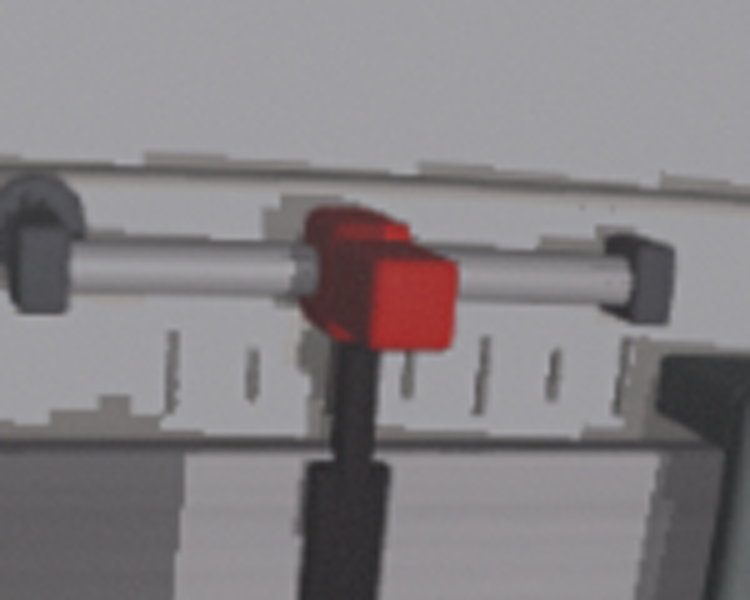

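The pointer's tip at (355,350) now sits under the middle of the red clip: -72.8 against -73.2 mm at the clip's base. The grip is steady, so I'm handing in.

```bash
python3 -c "
from cell import ctrl
print(ctrl.finish_job())"
```

```text
the job is handed in; nothing more can be done
None
```

I turned the lock knob clockwise to its unlocked end, then pulled the slide until the pointer was within about 0.5 mm of the red clip's middle, and handed the job in at about 12 s with the tab still gripped.

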